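# Roll a cloisonne tube to its bare panel and lay it in the filling stand

## Task

The cloisonne tube lies on the cork mat with its one bare copper panel turned away. Roll it along the mat, without lifting it or letting it run off the cork, until the bare panel is squarely on top; then pick it up and lay it gently, bare panel still up, in the wooden filling stand with both square tangs fully down in their slots, and let go. Leave everything else on the bench where it is.

Things in the scene. Friction and masses are not known exactly. Their poses are not given: they have to be found in the camera images.
- tube: Copper tube, diameter 44 mm, 110 mm long, on a mandrel whose square steel tangs (12x12 mm, 18 mm long, faces square to x and y) stick out of both ends; 146 mm overall, 0.25 kg. Four lengthwise quarter panels: +x bare copper with empty wire flowers, +y turquoise enamel, -x cobalt blue, -y red. Origin in its middle on the axis, 27 mm above the worktop when it lies on the mat; z along the tube
- mat_top (a point): Centre of the top face of the fixed cork mat, 5 mm above the worktop. The mat measures 160 mm along this point's z axis (level, along the tube as it lies at the start) and 240 mm along its y axis (level, the way the tube rolls); its x axis points straight down
- stand: Fixed wooden filling stand: base 148x78x12 mm, two upright cheeks 50 mm wide, 9 mm thick, 75 mm high, 118 mm apart inside. Each has an open-topped slot 14.5 mm wide with a 5 mm bevel at its mouth and its floor 52 mm above the worktop; the tangs rest flat on these floors. Origin under the base's middle; x through both slots, along the seated tube; z up. The tube may lie either way round
- stand_seat (a point): Middle of the stand between the slots, 58 mm above the worktop: where the tube's origin is when it is fully seated. Axes as the stand's.
- tweezers: steel tweezers lying flat, 125 mm long along y, 9 mm thick; origin under the middle. Bystander: leave it alone.
- jar: glass jar of pale green enamel powder with a pale screw lid, 51 mm across, 68 mm high; origin under its centre. Bystander: leave it alone.
- colour_plate: copper plate with fired colour chips, 60x100x10 mm; origin under its centre. Bystander: leave it alone.
- yellow_saucer: small palette saucer with ochre glaze, 80 mm across, 26 mm high; origin under its centre. Bystander: leave it alone.

How it is judged:
By the outcome, as a careful person would: the job done as asked, in the order asked, and still so for the second after the job is handed in, with the robot touching nothing.
It also fails if it takes over 51 s, if anything falls off the work surface, if the arm or the gripper's body presses on something with over 40 N, if the wrist force passes 120 N, or if a joint passes its speed limit or range.

## Robot

A 7-joint arm with a two-finger parallel gripper is mounted at the origin on a cart in front of the work surface, level with it; the furniture and walls round the work are solid. World frame = base frame: x ahead of the robot, y to its left, z up, the work surface at z = 0. Lengths are in m, angles in rad, forces in N, time in s.
With the tool pointing down it reaches from about 0.4 to 0.85 m from the base axis. Payload 4.5 kg.
Tool frame: the origin (TCP) lies between the finger pads; the fingertips stand r.tip_reach ahead of it and the grasp point (between the pads) lies 3 mm ahead of it (r.tip_reach is the distance from the TCP to the fingertips, in m); z points along the fingers, y is the line along which they close (so a half turn about z gives the same grasp; the last joint's range is limited). The gripper opens to 88 mm and grips with 3 to 60 N. Pads are 18 mm wide; open, the fingers measure 123 mm over their backs; the gripper's body (75 mm by 187 mm) begins 45 mm behind the grasp point.
Start: joints at [-1.293, 0.689, -0.195, 1.565, 0.157, 0.902, -0.215], TCP at [0.151, 0.607, 0.229] pointing down, gripper open.
Joint ranges: [-3.01, 3.01], [-0.46, 2.08], [-1.47, 1.51], [0.13, 2.56], [-1, 4.14], [0.04, 2.09], [-2.66, 2.66]. Speed limits (rad/s): [2.57, 2.57, 3.14, 3.14, 3.14, 3.14, 3.14].

## Interface

Orientations are given as a unit quaternion [x, y, z, w].
In Python, from plant import r gives the robot as it stands.
- The arm moves only by the tool step_arm, never from a script. Its argument "motion" is a list of rows, each an object with "dp": the shift along the tool's x, y, z in mm, a list of three; "twist": the turn, a rotation vector about the tool's x, y, z in rad, a list of three; "hand": the opening, from -1 (shut) to 1 (fully open). In form: [{"dp": [dx, dy, dz], "twist": [rx, ry, rz], "hand": hand}, ...]. A call has 1 to 5 rows; each row is the pose to reach, as a shift and turn from the pose commanded when the call began, along the tool's axes at that moment; what a row does not reach only later rows make up. A row lasts 1/8 s, in which the tool goes at most 62.5 mm and 10.7 degrees, less where a joint would pass 70% of its speed; a pose out of reach is approached as far as the arm can. A call with a gripper value outside its range is refused whole. The fingers move at their own pace and stop on an object; "force" is the grip in N (left out, the last holds). Time passes only in rows, so rows that repeat a pose let the fingers close. It gives the time, the measured TCP pose, the force, the opening and the grip force at its end, in the units of the state.
- r.get_state(): the state, without advancing time (a new reading comes with each control period).
- r.snapshot(name): name is "scene" or "top" or "wrist"; returns a dict with "pixels" (420x560x3 uint8, red, green, blue), "depth" (420x560 float32, m along the optical axis (not along the pixel's ray), 0 where there is no reading), "fx", "fy", "cx", "cy" (pixels), "D" ([k1, k2, p1, p2, k3] as OpenCV has them; the pictures are not rectified), "xyz" and "orientation" of the camera in the world; the wrist camera has in their place "mount" (4x4, takes a point from camera to tool coordinates, whose origin is the TCP and whose axes are the flange's). Camera axes: x right, y down, z forward; pixel columns grow to the right and rows downward; lengths in m; the calibration is good to about 2 mm. A picture is of the moment at which its call begins: read the wrist's pose just before it.
- r.finish_job(): hands the job in; it is judged then, once.
Trained networks look in the newest picture that a camera, given by its name, has taken for a name from the list of things; names that differ only in an ending like _2 or _b are one class to them, and where a whole thing is asked for, a point or a joint stands for the part that bears it (a point fixed in the world has none). Each returns a list of dicts, best first, with "score" (0 to 1); they miss things now and then, are a little off and sometimes report something else, mostly with a low value. They report only what shows in the picture. A call takes as long as a camera call.
- r.search_frame(camera, thing): "at" ([x, y, z] in m, in the coordinates of the camera as it stood for that picture, good to about 4 mm: the middle of the surface that is visible of it).
The state is a dict: "clock": time; "q": joint angles; "qd": joint speeds; "joint_torque": joint torques, N m; "tool_pos": TCP position; "eef_rot": TCP orientation; "contact_force": force on the tool from outside, world axes, zero at the start; "moment": the same for the moment, N m; "opening": opening from 0.0 (shut) to 1.0 (fully open); "finger_force": force on a finger pad.
Only numpy, scipy, OpenCV 4.12 (cv2) and the standard library are available. Lean on these libraries where they do the work, as an engineer would, in place of code of your own. Each camera call takes 0.05 s, during which the arm holds its last target. There are 200 camera calls.

## Working session

There is one attempt and no reset: what is moved stays moved. The work goes in short steps, Python scripts to look and compute and a tool call to move; the robot and the scene stay as the last step left them, time stands still between calls to the robot, and variables do not carry over. Pictures are saved under pics/ and viewed, at most 10 in all, crops included, and the job is handed in when it is done.

Besides the shell and the picture viewer there is one more tool, called after "Emit:" as name(argument=value, ...), one argument or row to a line, values as JSON. step_arm: Moves the arm, as the interface text tells. Its arguments: {"type":"object","properties":{"motion":{"type":"array"},"force":{"type":"number"}},"required":["motion"]}

```bash
mkdir -p pics
cat > h.py <<'E'
import numpy as np, cv2
from scipy.spatial.transform import Rotation as R
from plant import r
def cam(name):
    s=r.get_state(); d=r.snapshot(name)
    if name=='wrist':
        T=np.eye(4);T[:3,:3]=R.from_quat(s['eef_rot']).as_matrix();T[:3,3]=s['tool_pos'];T=T@np.array(d['mount'])
    else:
        T=np.eye(4);T[:3,:3]=R.from_quat(d['orientation']).as_matrix();T[:3,3]=d['xyz']
    d['T']=T;d['K']=np.array([[d['fx'],0,d['cx']],[0,d['fy'],d['cy']],[0,0,1]]);return d
def cloud(d):
    h,w=d['depth'].shape
    uv=np.stack(np.meshgrid(np.arange(w),np.arange(h)),-1).reshape(-1,1,2).astype(float)
    n=cv2.undistortPoints(uv,d['K'],np.array(d['D'],float)).reshape(h,w,2)
    z=d['depth'];P=np.stack([n[...,0]*z,n[...,1]*z,z],-1)
    P=P@d['T'][:3,:3].T+d['T'][:3,3];P[z==0]=np.nan;return P
def px(d,P):
    return cv2.projectPoints(((np.atleast_2d(P)-d['T'][:3,3])@d['T'][:3,:3]),np.zeros(3),np.zeros(3),d['K'],np.array(d['D'],float))[0].reshape(-1,2)
def save(d,n,crop=None,s=1):
    im=d['pixels'][...,::-1]
    if crop: im=im[crop[1]:crop[3],crop[0]:crop[2]]
    cv2.imwrite('pics/'+n,cv2.resize(im,None,fx=s,fy=s,interpolation=cv2.INTER_CUBIC))
E
python3 - <<'E'
from h import *
np.set_printoptions(precision=4,suppress=True)
print(r.get_state(),r.tip_reach)
ims=[]
for c in('scene','top'):
    d=cam(c);save(d,c+'0.png');print(c,d['T'][:3,3])
    for t in('tube','stand','jar','tweezers','colour_plate','yellow_saucer'):
        for o in r.search_frame(c,t)[:2]:
            p=d['T'][:3,:3]@np.array(o['at'])+d['T'][:3,3];print(t,round(o['score'],2),p,px(d,p)[0])
E
```

```text
{'clock': 0.0, 'q': array([-1.2932,  0.69  , -0.1945,  1.5663,  0.1573,  0.9025, -0.2151]), 'qd': array([ 0.0007, -0.0009,  0.0014,  0.001 ,  0.0016,  0.0006, -0.    ]), 'joint_torque': array([  0.0002, -52.756 ,  -1.2667, -15.3432,  -0.0526,   0.0066,
         0.0002]), 'tool_pos': array([0.1508, 0.6059, 0.2284]), 'eef_rot': array([ 0.1215,  0.9926, -0.0009, -0.    ]), 'contact_force': array([-0.7794, -0.4388,  0.2365]), 'moment': array([0.0197, 0.0059, 0.0324]), 'finger_force': 0.0, 'opening': 1.000730074973502} 0.022
scene [ 0.1716 -0.8054  0.4879]
tube 0.89 [ 0.5454 -0.1741  0.0354] [261.2033 260.7026]
jar 0.97 [0.763  0.14   0.0418] [269.3446 181.1752]
tweezers 0.8 [0.751  0.045  0.0037] [286.0647 208.2666]
tweezers 0.34 [ 0.7709 -0.0833  0.0055] [324.8057 225.0962]
colour_plate 0.71 [ 0.7704 -0.0845  0.0049] [324.9722 225.5908]
colour_plate 0.18 [0.5926 0.1795 0.0045] [204.1002 204.3942]
yellow_saucer 0.62 [ 0.6871 -0.3956  0.0169] [403.2294 302.9331]
top [ 0.4782 -0.0993  1.2182]
tube 0.93 [ 0.5508 -0.1566  0.0451] [301.0752 249.0054]
stand 0.93 [0.5921 0.1895 0.0118] [153.1179 227.8499]
jar 0.62 [0.7692 0.1515 0.0711] [168.3023 148.4832]
colour_plate 0.67 [ 0.7756 -0.0706  0.01  ] [266.0218 154.2558]
yellow_saucer 0.59 [ 0.6843 -0.3994  0.0168] [404.1273 195.4607]
```

View pics/top0.png

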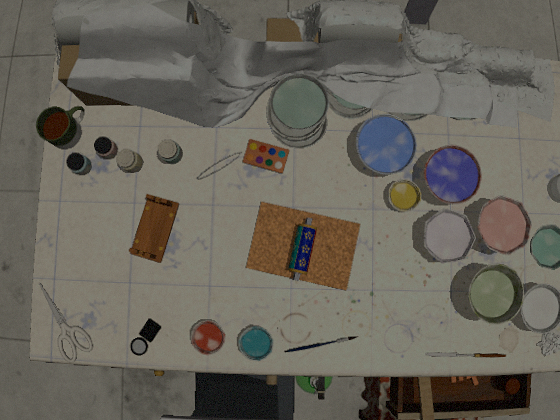

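View pics/scene0.png

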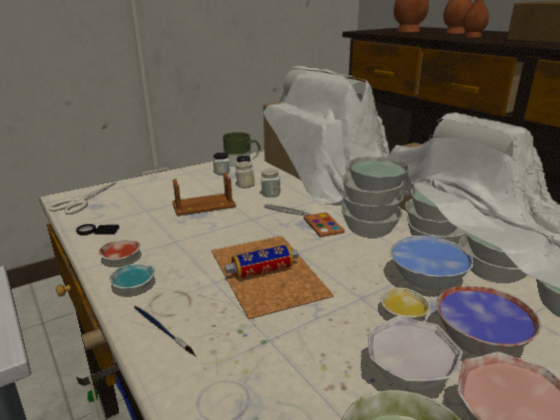

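The top view shows the tube near the mat centre (301,249), turquoise to the left and blue to the right. The stand is at (155,228), with its slots running up-down in the image. The scene view shows blue on top and red on the near side, so the bare panel is roughly underneath.

Run:
```python
from h import *
np.set_printoptions(precision=4,suppress=True)
d=cam('top');P=cloud(d);np.save('top.npy',P)
hsv=cv2.cvtColor(d['pixels'],cv2.COLOR_RGB2HSV)
def rect(m,n):
    m=cv2.morphologyEx(m.astype(np.uint8),cv2.MORPH_OPEN,np.ones((2,2)))
    q=P[m>0];q=q[~np.isnan(q[:,0])]
    (c,s,a)=cv2.minAreaRect((q[:,:2]*1000).astype(np.float32));print(n,len(q),np.round(c,1),np.round(s,1),round(a,1),'z',np.percentile(q[:,2],[2,50,98]))
box=lambda x0,x1,y0,y1:(P[...,0]>x0)&(P[...,0]<x1)&(P[...,1]>y0)&(P[...,1]<y1)
cork=(hsv[...,0]>5)&(hsv[...,0]<20)&(hsv[...,1]>90)&box(.4,.72,-.33,.0)
rect(cork,'mat')
rect(box(.45,.68,-.25,-.08)&(P[...,2]>.02),'tube')
rect(box(.45,.72,.1,.27)&(P[...,2]>.008)&(P[...,2]<.03),'base')
rect(box(.45,.72,.1,.27)&(P[...,2]>.05),'cheeks')
w=r.snapshot('wrist');print(np.array(w['mount']),w['fx'],w['cx'],w['cy'])
```

```text
mat 5867 [ 559.6 -166. ] [240.9 158.8] 78.7 z [-0.0006  0.0047  0.0108]
tube 1030 [ 551.4 -162.6] [ 46.4 145.6] 78.8 z [0.003  0.0448 0.0519]
base 1602 [589.7 186.4] [ 75.7 147.9] 75.0 z [0.0005 0.0116 0.0168]
cheeks 196 [591.5 195.9] [ 67.4 137.3] 75.7 z [0.0093 0.0664 0.0764]
[[ 0.0011 -0.9536 -0.301   0.0763]
 [ 1.      0.001   0.0005  0.0001]
 [-0.0001 -0.301   0.9536 -0.1556]
 [ 0.      0.      0.      1.    ]] 316.87548939964546 278.58917812014323 211.3213236863178
```

Emit:
step_arm(
  motion=[
    {"dp": [-53, -30, -3], "twist": [0, 0, 0], "hand": 1},
    {"dp": [-106, -60, -6], "twist": [0, 0, 0], "hand": 1},
    {"dp": [-159, -90, -9], "twist": [0, 0, 0], "hand": 1},
    {"dp": [-212, -120, -12], "twist": [0, 0, 0], "hand": 1},
    {"dp": [-265, -150, -15], "twist": [0, 0, 0], "hand": 1},
  ],
)

```text
clock: 1.42
tool_pos: [0.3732, 0.3957, 0.2446]
eef_rot: [0.122, 0.993, 0.0, 0.0]
contact_force: [0.5, 0.4, -0.5]
opening: 1.003
finger_force: 0.0
```

Emit:
step_arm(
  motion=[
    {"dp": [-53, -30, 0], "twist": [0, 0, 0], "hand": 1},
    {"dp": [-106, -60, 0], "twist": [0, 0, 0], "hand": 1},
    {"dp": [-159, -90, 0], "twist": [0, 0, 0], "hand": 1},
    {"dp": [-212, -120, 0], "twist": [0, 0, 0], "hand": 1},
    {"dp": [-265, -150, 0], "twist": [0, 0, 0], "hand": 1},
  ],
)

```text
clock: 2.05
tool_pos: [0.5941, 0.186, 0.2444]
eef_rot: [0.122, 0.993, 0.0, 0.0]
contact_force: [0.9, 1.2, 0.2]
opening: 1.0
finger_force: 0.0
```

Emit:
step_arm(
  motion=[
    {"dp": [0, 0, 0], "twist": [0, 0, 0], "hand": 1},
    {"dp": [0, 0, 0], "twist": [0, 0, 0], "hand": 1},
  ],
)

```text
clock: 2.3
tool_pos: [0.5922, 0.1881, 0.2441]
eef_rot: [0.122, 0.993, 0.0, -0.001]
contact_force: [-0.4, 0.1, -0.2]
opening: 0.999
finger_force: 0.0
```

```bash
cat > stand.py <<'E'
from h import *
np.set_printoptions(precision=4,suppress=True)
import sys
s=r.get_state();print(s['clock'],s['tool_pos'],s['eef_rot'],s['contact_force'])
d=cam('wrist');P=cloud(d);np.save('w_stand.npy',P);save(d,sys.argv[1])
print([(o['score'],d['T'][:3,:3]@np.array(o['at'])+d['T'][:3,3]) for o in r.search_frame('wrist','stand')])
box=(P[...,0]>.45)&(P[...,0]<.72)&(P[...,1]>.1)&(P[...,1]<.27)
for n,a,b in(('base',.007,.02),('top',.07,.085),('all',.03,.085)):
    q=P[box&(P[...,2]>a)&(P[...,2]<b)]
    c,sz,an=cv2.minAreaRect((q[:,:2]*1000).astype(np.float32));print(n,len(q),c,sz,an,np.median(q[:,2]))
# cheek tops in stand frame: slot gap
q=P[box&(P[...,2]>.068)&(P[...,2]<.085)]
a=np.deg2rad(-15);u=np.array([np.cos(a),np.sin(a)]);v=np.array([-u[1],u[0]])
X=q[:,:2]-[.59,.1875];x=X@u*1000;y=X@v*1000
for sg in(-1,1):
    m=x*sg>0;print(sg,m.sum(),np.percentile(x[m],[2,50,98]));print(np.histogram(y[m],np.arange(-34,36,2))[0])
E
python3 stand.py w1.png
```

```text
2.3 [0.5922 0.1881 0.2441] [ 0.1215  0.9926  0.0004 -0.0005] [-0.4244  0.0858 -0.1566]
[(0.86, array([0.5931, 0.1879, 0.0114])), (0.59, array([0.755 , 0.1601, 0.0479]))]
base 6445 (593.2355346679688, 188.11517333984375) (78.31554412841797, 147.8015899658203) 75.80008697509766 0.012154912176271182
top 550 (593.7930908203125, 187.72283935546875) (50.223575592041016, 136.5792236328125) 75.43647003173828 0.07294170974740896
all 1328 (593.4683227539062, 187.99041748046875) (50.22791290283203, 137.82241821289062) 75.60118865966797 0.06497223432144444
-1 335 [-64.4992 -60.2796 -55.6343]
[ 0  0  0  0 10 20 20 20 20 20 20 20 20 10  0  0  0  0  0  0  0 18 17 18
 18 17 18 17 17 15  0  0  0  0]
1 286 [62.3933 66.2812 71.5094]
[ 0  0  0  0  0  8 18 17  9 17 17 20 16  9  8  0  0  0  0  0  0  3 10 18
 20 20 14 15 19 19  9  0  0  0]
```

Emit:
step_arm(
  motion=[
    {"dp": [-8, -60, 0], "twist": [0, 0, 0], "hand": 1},
    {"dp": [-16, -120, 0], "twist": [0, 0, 0], "hand": 1},
    {"dp": [-24, -180, 10], "twist": [0, 0, 0], "hand": 1},
    {"dp": [-32, -240, 20], "twist": [0, 0, 0], "hand": 1},
    {"dp": [-40, -300, 30], "twist": [0, 0, 0], "hand": 1},
  ],
)

```text
clock: 3.02
tool_pos: [0.5589, -0.113, 0.2144]
eef_rot: [0.12, 0.993, 0.0, 0.0]
contact_force: [0.8, 0.5, 0.6]
opening: 1.001
finger_force: 0.0
```

Emit:
step_arm(
  motion=[
    {"dp": [-6, -49, 10], "twist": [0, 0, -0.045], "hand": 1},
    {"dp": [-6, -49, 10], "twist": [0, 0, -0.045], "hand": 1},
    {"dp": [-6, -49, 10], "twist": [0, 0, -0.045], "hand": 1},
  ],
)

```text
clock: 3.4
tool_pos: [0.5536, -0.1599, 0.2045]
eef_rot: [0.098, 0.995, 0.001, 0.0]
contact_force: [1.1, 0.4, -0.3]
opening: 1.003
finger_force: 0.0
```

```bash
cat > tube.py <<'E'
from h import *
import sys
np.set_printoptions(precision=4,suppress=True)
s=r.get_state();print(s['clock'],s['tool_pos'],s['eef_rot'],s['contact_force'])
d=cam('wrist');P=cloud(d);save(d,sys.argv[1])
at=[(o['score'],d['T'][:3,:3]@np.array(o['at'])+d['T'][:3,3]) for o in r.search_frame('wrist','tube')];print(at)
c0=at[0][1]
near=np.hypot(P[...,0]-c0[0],P[...,1]-c0[1])<.1
hi=near&(P[...,2]>.012)&(P[...,2]<.06)
q=P[hi];c,sz,an=cv2.minAreaRect((q[:,:2]*1000).astype(np.float32));print('rect',c,sz,an,'top z',np.percentile(q[:,2],99))
a=np.deg2rad(an-90 if sz[1]>sz[0] else an);a=(a+np.pi/2)%np.pi-np.pi/2
u=np.array([np.cos(a),np.sin(a)]);v=np.array([-u[1],u[0]])
M=np.array([.5596,-.166])
print('mat z',np.median(P[near&(P[...,2]<.012)][:,2]),'axis deg',np.rad2deg(a))
L=(P[...,:2]-np.array(c)/1000)@u; W=(P[...,:2]-np.array(c)/1000)@v
# circle fit of the barrel
b=near&(abs(L)<.05)&(P[...,2]>.03)&(P[...,2]<.06);w=W[b]*1000;z=P[b][:,2]*1000
A=np.c_[2*w,2*z,np.ones(len(w))];p=np.linalg.lstsq(A,w*w+z*z,rcond=None)[0]
print('circle w,z,r',p[0],p[1],np.sqrt(p[2]+p[0]**2+p[1]**2))
C=np.array(c)/1000+v*p[0]/1000;print('tube centre',C,'roll pos from mat ctr',(C-M)@v*1000,'yaw err tool')
# colour by roll angle (0=top, + toward +v i.e. +y)
th=np.rad2deg(np.arctan2(W*1000-p[0],P[...,2]*1000-27));hsv=cv2.cvtColor(d['pixels'],cv2.COLOR_RGB2HSV)
for t in range(-90,91,5):
    m=near&(abs(L)<.05)&(P[...,2]>.012)&(abs(th-t)<2.5)
    if m.sum()>20: print(t,m.sum(),np.median(d['pixels'][m],axis=0),np.median(hsv[m],axis=0))
E
python3 tube.py w2.png
```

```text
3.4 [ 0.5536 -0.1599  0.2045] [0.0979 0.9952 0.0008 0.0003] [ 1.1329  0.4343 -0.3285]
[(0.69, array([ 0.5481, -0.1596,  0.0457]))]
rect (554.0411987304688, -160.318359375) (44.574913024902344, 145.69297790527344) 78.93553924560547 top z 0.05030149921788277
mat z 0.004948476008688252 axis deg -11.064460754394531
circle w,z,r 0.093917009835664 27.553773268767497 21.74802768063015
tube centre [ 0.5541 -0.1602] roll pos from mat ctr 4.603139032666851 yaw err tool
-75 31 [144.  92.  69.] [  9. 133. 144.]
-70 48 [136.5  84.5  64. ] [  9.  135.5 136.5]
-65 54 [125.  74.  64.] [  6. 124. 125.]
-60 83 [121.  84.  84.] [ 10.  90. 121.]
-55 98 [91.5 71.  97.5] [142.5  71.   99.5]
-50 109 [ 68.  59. 101.] [126. 109. 101.]
-45 108 [63.  55.  89.5] [127.  102.   92.5]
-40 127 [64. 55. 72.] [133.  79.  77.]
-35 144 [67. 59. 71.] [134.   78.5  75.5]
-30 158 [72. 63. 72.] [131.   80.5  86.5]
-25 160 [69. 62. 73.] [131.  82.  81.]
-20 199 [71. 63. 73.] [125.  66.  78.]
-15 5704 [47. 45. 44.] [20. 16. 47.]
-10 15078 [41. 40. 40.] [90. 19. 43.]
-5 6298 [54. 53. 55.] [110.  29.  55.]
0 6812 [71. 69. 55.] [20. 17. 71.]
5 7180 [62. 60. 50.] [20. 17. 63.]
10 15020 [45. 44. 38.] [20. 18. 45.]
15 6079 [53. 51. 46.] [20. 25. 53.]
20 217 [59. 52. 74.] [129.  91.  74.]
25 168 [67.  60.  71.5] [132.5  57.5  72. ]
30 138 [78. 80. 70.] [49. 39. 80.]
35 140 [62. 83. 76.] [80. 66. 83.]
40 142 [60. 83. 77.] [84. 78. 83.]
45 117 [60. 82. 75.] [83. 76. 82.]
50 106 [64. 82. 74.] [82. 71. 82.]
55 86 [66. 81. 72.] [76. 58. 81.]
60 79 [70. 85. 72.] [71. 48. 85.]
65 64 [70.5 81.  69. ] [56. 46. 81.]
70 53 [77. 81. 67.] [40. 43. 82.]
75 23 [77. 77. 64.] [35. 37. 78.]
80 22 [84.5 81.5 65.5] [25.  49.  84.5]
```

View pics/w2.png

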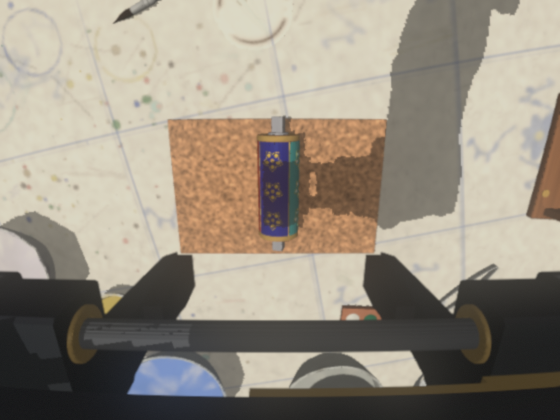

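The picture shows the tube centred at (278,188) on the mat (170–387 × 119–253). Blue is slightly left of top and turquoise is on the right, with their boundary about 29° past the top. The bare panel is therefore about 164° round, so I'll roll it about 63 mm towards -y (image left), held loosely between the fingers.

Emit:
step_arm(
  motion=[
    {"dp": [0, 0, 40], "twist": [0, 0, 0], "hand": 0.6},
    {"dp": [0, 0, 80], "twist": [0, 0, 0], "hand": 0.6},
    {"dp": [0, 0, 120], "twist": [0, 0, 0], "hand": 0.6},
    {"dp": [0, 0, 150], "twist": [0, 0, 0], "hand": 0.6},
    {"dp": [0, 0, 170], "twist": [0, 0, 0], "hand": 0.6},
  ],
)

```text
clock: 4.12
tool_pos: [0.5535, -0.1596, 0.0331]
eef_rot: [0.097, 0.995, 0.001, -0.0]
contact_force: [0.1, -0.2, -0.4]
opening: 0.801
finger_force: 0.0
```

Emit:
step_arm(
  motion=[
    {"dp": [0, 0, 0], "twist": [0, 0, 0], "hand": 0.14},
    {"dp": [0, 0, 0], "twist": [0, 0, 0], "hand": 0.14},
    {"dp": [0, 0, 0], "twist": [0, 0, 0], "hand": 0.14},
  ],
)

```text
clock: 4.5
tool_pos: [0.5541, -0.162, 0.0354]
eef_rot: [0.099, 0.995, 0.0, 0.001]
contact_force: [-0.7, -1.1, 0.1]
opening: 0.572
finger_force: 0.0
```

Emit:
step_arm(
  motion=[
    {"dp": [0, -4, 0], "twist": [0, 0, 0], "hand": 0.14},
    {"dp": [0, -8, 0], "twist": [0, 0, 0], "hand": 0.14},
    {"dp": [0, -12, 0], "twist": [0, 0, 0], "hand": 0.14},
    {"dp": [0, -16, 0], "twist": [0, 0, 0], "hand": 0.14},
    {"dp": [0, -20, 0], "twist": [0, 0, 0], "hand": 0.14},
  ],
)

```text
clock: 5.12
tool_pos: [0.5503, -0.1792, 0.036]
eef_rot: [0.098, 0.995, 0.002, 0.001]
contact_force: [-3.6, 6.9, 20.9]
opening: 0.568
finger_force: 10.2
```

```bash
sed -i 's/(abs(L)<.05)&(P\[...,2\]>.012)&(abs(th/(abs(L)<.05)\&(P[...,2]>.012)\&(P[...,2]<.055)\&(abs(th/' tube.py; python3 tube.py w3.png
```

```text
5.125 [ 0.5503 -0.1792  0.036 ] [0.0983 0.9952 0.0018 0.001 ] [-3.5883  6.8654 20.8811]
[(0.83, array([ 0.5292, -0.1615,  0.0465]))]
rect (548.9021606445312, -179.37950134277344) (77.49784088134766, 146.38125610351562) 73.82459259033203 top z 0.05835509772691913
mat z 0.00464801304991605 axis deg -16.175407409667965
circle w,z,r 4.7946377647576375 51.1800021695165 16.749858601723265
tube centre [ 0.5502 -0.1748] roll pos from mat ctr -11.03540622690311 yaw err tool
-75 39 [146. 102.  70.] [ 12. 127. 146.]
-70 36 [102.5  71.   55. ] [ 11.  120.5 102.5]
-65 60 [136.   98.5  73.5] [ 12. 115. 136.]
-60 191 [79. 62. 55.] [12. 91. 79.]
-55 251 [63. 51. 46.] [13. 89. 70.]
-50 231 [61. 53. 65.] [123.  87.  70.]
-45 188 [56.5 51.  72. ] [124.  103.   81.5]
-40 190 [58.  52.  77.5] [125. 113.  78.]
-35 238 [52.  47.5 76.5] [125.  113.   76.5]
-30 257 [53. 50. 85.] [124. 114.  85.]
-25 307 [56. 53. 85.] [123. 116.  98.]
-20 342 [64.  60.  86.5] [122. 117. 100.]
-15 412 [64. 61. 79.] [122.  118.   98.5]
-10 443 [63. 61. 79.] [122. 121.  92.]
-5 499 [64. 62. 79.] [122. 121.  88.]
0 531 [64. 64. 80.] [121. 122.  85.]
5 604 [65. 64. 81.] [121. 121.  83.]
10 621 [63. 64. 82.] [120. 127.  83.]
15 650 [58. 61. 82.] [119. 131.  84.]
20 666 [47.5 46.  83. ] [119. 134.  84.]
25 681 [42. 42. 83.] [119. 137.  84.]
30 700 [40. 42. 83.] [119. 137.  83.]
35 676 [46. 46. 82.] [119. 123.  83.]
40 718 [58.5 92.  84. ] [ 88. 116.  93.]
45 668 [45. 92. 89.] [ 88. 129.  92.]
50 506 [46. 91. 88.] [ 87. 124.  91.]
55 359 [49. 90. 86.] [ 87. 116.  90.]
60 245 [66. 95. 85.] [85. 97. 97.]
65 170 [66.  90.  81.5] [83.  82.5 90. ]
70 120 [72. 90. 79.] [73. 64. 91.]
75 49 [88. 89. 75.] [31. 60. 91.]
80 25 [90. 87. 71.] [25. 63. 90.]
```

View pics/w3.png

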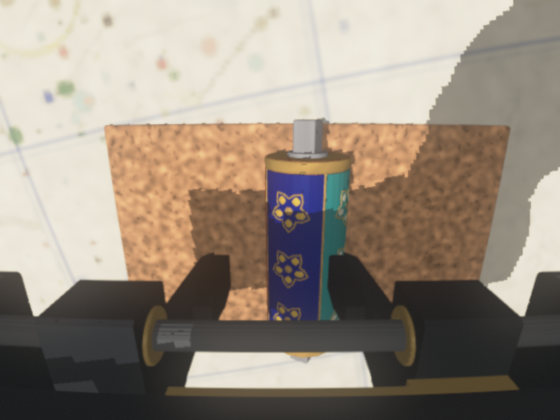

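The picture shows the tube at px 267–350 with the blue/turquoise boundary at column 325. It rolled only a few degrees and mostly slid, because pad friction jams it (20 N up on the tool). I'll switch to rolling it in the grip: grip, tilt the tool about the tube axis while shifting by r·θ, release, re-tilt and repeat.

Emit:
step_arm(
  motion=[
    {"dp": [0, 3, 0], "twist": [0, 0, 0], "hand": 0.23},
    {"dp": [0, 3, -6], "twist": [0, 0, 0], "hand": 0.23},
    {"dp": [0, 3, -11], "twist": [0, 0, 0], "hand": 0.23},
    {"dp": [0, 3, -11], "twist": [0, 0, 0], "hand": 0.23},
  ],
)

```text
clock: 5.72
tool_pos: [0.5499, -0.1797, 0.0455]
eef_rot: [0.1, 0.995, -0.0, 0.0]
contact_force: [0.9, 0.2, 1.0]
opening: 0.621
finger_force: 0.0
```

```bash
cat > ang.py <<'E'
# tube pose with the wrist camera; only the part of the tube beyond the fingers (far end)
from h import *
import sys
np.set_printoptions(precision=4,suppress=True)
s=r.get_state();print(s['clock'],'tcp',s['tool_pos'],'F',s['contact_force'],s['opening']*88)
Rt=R.from_quat(s['eef_rot']).as_matrix()
d=cam('wrist');P=cloud(d);save(d,sys.argv[1])
a=np.deg2rad(-11.1);u=np.array([np.cos(a),np.sin(a)]);v=np.array([-u[1],u[0]])
C0=np.array([.5541,-.1602]);X=P[...,:2]-C0;L=X@u;W=X@v*1000;Z=P[...,2]*1000
wt=(s['tool_pos'][:2]-C0)@v*1000
lo=float(sys.argv[2]) if len(sys.argv)>2 else .022
b=(L>lo)&(L<.05)&(Z>20)&(Z<54)&(abs(W-wt)<45)
w,z=W[b],Z[b];
from scipy.optimize import least_squares
f=least_squares(lambda p:np.hypot(w-p[0],z-p[1])-22,[np.median(w),27],loss='soft_l1').x
print('tool tilt about axis deg',np.rad2deg(np.arctan2(-Rt[:2,2]@v,-Rt[2,2])),'tcp w',wt,'tube w,z',f,'n',b.sum(),'from mat centre',f[0]+4.6)
e=[np.median(W[(L>x)&(L<x+.008)&(Z>46)&(abs(W-f[0])<15)]) for x in(-.05,-.03,lo,.042)];print('ridge w',np.array(e))
th=np.rad2deg(np.arctan2(W-f[0],Z-f[1]))
rgb=d['pixels'].astype(int)
hsv=cv2.cvtColor(d['pixels'],cv2.COLOR_RGB2HSV)
for t in range(-80,81,5):
    m=b&(abs(th-t)<2.5)
    if m.sum()>10: print(t,m.sum(),np.median(rgb[m],axis=0).astype(int),np.median(hsv[m],axis=0)[:2])
E
python3 ang.py w4.png
```

```text
5.725 tcp [ 0.5499 -0.1797  0.0455] F [0.9331 0.2062 0.9831] 54.64113900336891
tool tilt about axis deg 0.022597168026480777 tcp w -19.889014494992672 tube w,z [-2.7536 27.2327] n 1612 from mat centre 1.8463647140515622
ridge w [-3.1717 -2.9874 -2.9971     nan]
-80 15 [132  91  67] [ 11. 126.]
-75 28 [131  80  60] [ 10.  139.5]
-70 23 [104  69  58] [ 10. 119.]
-65 57 [94 72 90] [128.  80.]
-60 43 [ 55  52 109] [124. 115.]
-55 66 [ 53  52 115] [120. 135.]
-50 54 [ 55  55 106] [122.  117.5]
-45 59 [ 60  57 101] [124. 107.]
-40 68 [95 78 88] [18.  71.5]
-35 70 [96 82 80] [21. 84.]
-30 73 [78 66 78] [123.  85.]
-25 76 [72 63 77] [122.   99.5]
-20 69 [73 64 76] [122.  87.]
-15 69 [78 67 77] [121. 100.]
-10 72 [83 71 71] [21.  73.5]
-5 73 [88 75 70] [20. 74.]
0 71 [43 43 83] [119. 124.]
5 67 [42 43 83] [119. 126.]
10 73 [42 43 83] [119. 126.]
15 67 [42 43 82] [119. 127.]
20 76 [85 74 77] [24.5 75.5]
25 58 [64 93 89] [ 86.  119.5]
30 63 [46 93 89] [ 88. 132.]
35 57 [45 90 87] [ 88. 132.]
40 53 [52 91 85] [ 87. 123.]
45 34 [59 96 83] [81. 77.]
50 24 [60 97 90] [83.5 91.5]
55 15 [ 56 101  95] [ 87. 112.]
  return _methods._mean(a, axis=axis, dtype=dtype,
  ret = ret.dtype.type(ret / rcount)
```

View pics/w4.png

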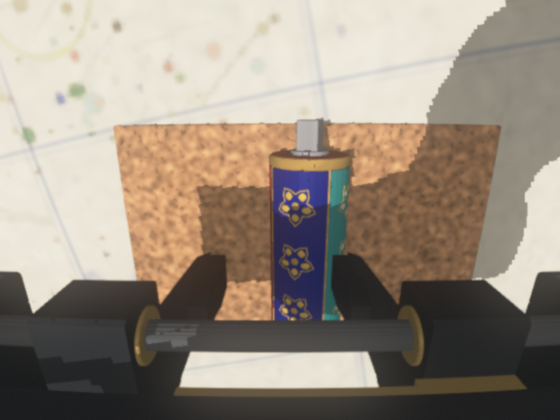

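Run:
```python
from h import *
np.set_printoptions(precision=1,suppress=True)
s=r.get_state();print(s['clock'],s['tool_pos'],r.tip_reach)
d=cam('wrist');P=cloud(d);Rt=R.from_quat(s['eef_rot']).as_matrix()
T=(P-s['tool_pos'])@Rt*1000
for v in(240,256,262,270,280,290,300):
    print(v,[tuple(np.round(T[v,u]).astype(int)) if T[v,u,0]==T[v,u,0] else None for u in(200,210,220,226,234,320,328,336,344,352)])
```

```text
5.775 [ 0.5 -0.2  0. ] 0.022
240 [(np.int64(-6), np.int64(-53), np.int64(40)), (np.int64(-6), np.int64(-46), np.int64(41)), (np.int64(-6), np.int64(-39), np.int64(41)), (np.int64(-6), np.int64(-35), np.int64(40)), (np.int64(-6), np.int64(-30), np.int64(40)), (np.int64(13), np.int64(22), np.int64(-4)), (np.int64(12), np.int64(26), np.int64(-2)), (np.int64(11), np.int64(31), np.int64(1)), (np.int64(7), np.int64(37), np.int64(9)), (np.int64(-6), np.int64(49), np.int64(40))]
256 [(np.int64(8), np.int64(-39), np.int64(-14)), (np.int64(7), np.int64(-34), np.int64(-11)), (np.int64(7), np.int64(-29), np.int64(-10)), (np.int64(-17), np.int64(-36), np.int64(40)), (np.int64(-18), np.int64(-30), np.int64(41)), (np.int64(4), np.int64(22), np.int64(-4)), (np.int64(3), np.int64(27), np.int64(-2)), (np.int64(7), np.int64(29), np.int64(-11)), (np.int64(8), np.int64(33), np.int64(-12)), (np.int64(8), np.int64(36), np.int64(-14))]
262 [(np.int64(9), np.int64(-37), np.int64(-21)), (np.int64(7), np.int64(-33), np.int64(-18)), (np.int64(7), np.int64(-28), np.int64(-17)), (np.int64(-22), np.int64(-36), np.
[... 1395 characters left out ...]
(-31), np.int64(41)), (np.int64(-17), np.int64(23), np.int64(-3)), (np.int64(-19), np.int64(28), np.int64(0)), (np.int64(-4), np.int64(27), np.int64(-25)), (np.int64(2), np.int64(29), np.int64(-35)), (np.int64(8), np.int64(30), np.int64(-44))]
300 [(np.int64(8), np.int64(-30), np.int64(-51)), (np.int64(3), np.int64(-28), np.int64(-44)), (np.int64(-7), np.int64(-27), np.int64(-29)), (np.int64(-52), np.int64(-37), np.int64(40)), (np.int64(-51), np.int64(-32), np.int64(39)), (np.int64(-23), np.int64(23), np.int64(-4)), (np.int64(-24), np.int64(28), np.int64(-2)), (np.int64(-8), np.int64(27), np.int64(-26)), (np.int64(-2), np.int64(29), np.int64(-35)), (np.int64(7), np.int64(29), np.int64(-50))]
```

Run:
```python
from h import *
np.set_printoptions(precision=1,suppress=True)
d=cam('scene');save(d,'s1.png',(180,200,360,330),4)
d=cam('top');P=cloud(d);b=(abs(P[...,0]-.56)<.12)&(abs(P[...,1]+.17)<.12)&(P[...,2]>.02)
save(d,'t1.png')
```

```text
(no output)
```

View pics/s1.png

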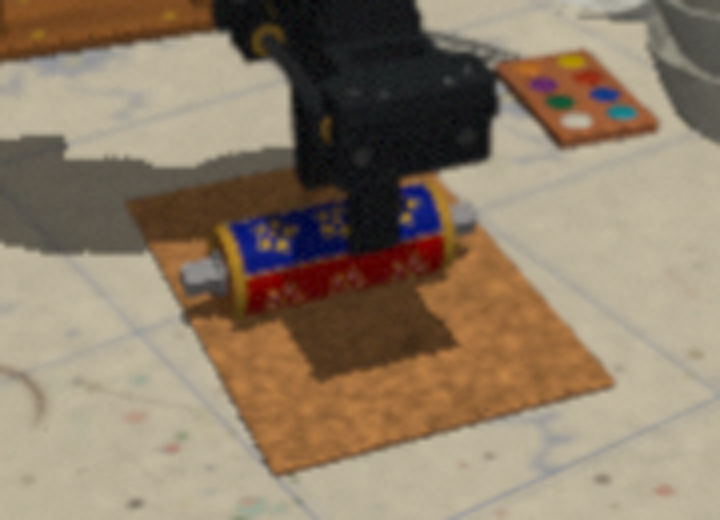

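The crop shows the near finger ending at about (372,248), i.e. scene px (273,262), in front of the blue panel rather than low beside it. The wrist depth also puts the fingertips above the TCP. I'll check that against the scene camera.

Run:
```python
from h import *
np.set_printoptions(precision=1,suppress=True)
s=r.get_state();print(s['tool_pos'])
d=cam('scene');P=cloud(d);Rt=R.from_quat(s['eef_rot']).as_matrix()
for z in(-20,-11,0,11,22):
    print(z,px(d,s['tool_pos']+Rt@(np.array([[0,-27,z],[0,-35,z],[0,-44,z]])/1000)).round(1).tolist())
T=(P-s['tool_pos'])@Rt*1000
for v in range(236,272,3): print(v,d['pixels'][v,273],T[v,273])
```

```text
[ 0.5 -0.2  0. ]
-20 [[258.7, 245.1], [276.3, 277.4], [252.0, 237.8]]
-11 [[258.8, 248.3], [276.2, 272.4], [252.2, 241.9]]
0 [[258.9, 252.3], [276.1, 266.3], [252.3, 246.9]]
11 [[259.1, 256.2], [276.1, 260.1], [252.5, 251.9]]
22 [[259.2, 260.1], [276.0, 253.8], [252.7, 256.8]]
236 [14 15 16] [ 15.3 -85.8 -90.1]
239 [19 17 16] [ 15.4 -85.9 -84.7]
242 [17 19 18] [ 15.5 -86.  -79.3]
245 [19 20 23] [ 16.2 -87.5 -74.7]
248 [17 19 19] [ -0.1 -44.7 -42.5]
251 [17 19 20] [ -0.4 -43.8 -36. ]
254 [19 17 18] [ -0.1 -44.3 -30.3]
257 [18 21 24] [ -0.7 -42.5 -23.1]
260 [17 18 19] [ -0.9 -41.7 -16.4]
263 [65 18 14] [ -3.4 -35.   -5.7]
266 [84  3  2] [-14.8  -5.2  20.7]
269 [80  5  8] [-14.3  -6.2  26.6]
```

Confirmed: both cameras put the real fingertips about 11 mm behind the reported TCP, 33 mm shorter than `tip_reach` says. The finger therefore rode over the tube's top, and the tube only rolled 7°. From here I'll use a tip offset of -11 mm. First I'll lift and re-centre on the tube.

Emit:
step_arm(
  motion=[
    {"dp": [0, 0, -15], "twist": [0, 0, 0], "hand": 0.6},
    {"dp": [0, 17, -15], "twist": [0, 0, 0], "hand": 0.6},
    {"dp": [0, 17, -15], "twist": [0, 0, 0], "hand": 0.6},
    {"dp": [0, 17, 15], "twist": [0, 0, 0], "hand": 0.6},
    {"dp": [0, 17, 44], "twist": [0, 0, 0], "hand": 0.6},
  ],
)

```text
clock: 6.6
tool_pos: [0.5535, -0.162, 0.0007]
eef_rot: [0.099, 0.995, -0.0, 0.0]
contact_force: [0.2, -0.4, -0.9]
opening: 0.804
finger_force: 0.0
```

Emit:
step_arm(
  motion=[
    {"dp": [0, 0, 0], "twist": [0, 0, 0], "hand": 0.14},
    {"dp": [0, 0, 0], "twist": [0, 0, 0], "hand": 0.14},
    {"dp": [0, 0, 0], "twist": [0, 0, 0], "hand": 0.14},
  ],
)

```text
clock: 6.98
tool_pos: [0.5539, -0.1624, 0.0023]
eef_rot: [0.099, 0.995, -0.0, 0.001]
contact_force: [0.3, 0.2, 0.5]
opening: 0.571
finger_force: 0.0
```

Emit:
step_arm(
  motion=[
    {"dp": [0, -3, 0], "twist": [0, 0, 0], "hand": 0.14},
    {"dp": [0, -6, 0], "twist": [0, 0, 0], "hand": 0.14},
    {"dp": [0, -9, 0], "twist": [0, 0, 0], "hand": 0.14},
    {"dp": [0, -12, 0], "twist": [0, 0, 0], "hand": 0.14},
    {"dp": [0, -15, 0], "twist": [0, 0, 0], "hand": 0.14},
  ],
)

```text
clock: 7.6
tool_pos: [0.5501, -0.1773, 0.0012]
eef_rot: [0.099, 0.995, 0.0, -0.0]
contact_force: [-0.5, 0.6, 0.6]
opening: 0.575
finger_force: 0.1
```

```bash
python3 -W ignore ang.py w5.png
```

```text
7.6 tcp [ 0.5501 -0.1773  0.0012] F [-0.4767  0.6472  0.5514] 50.61663490545697
tool tilt about axis deg -0.004320805766488453 tcp w -17.49396669046513 tube w,z [-14.2802  27.2168] n 2807 from mat centre -9.68017530848257
ridge w [-14.528  -14.5179 -14.3047      nan]
-75 18 [119  95  95] [77.5 62. ]
-70 21 [91 77 96] [126.  73.]
-65 38 [82 70 93] [127.   68.5]
-60 49 [93 79 92] [122.  80.]
-55 65 [109  90  97] [120. 103.]
-50 87 [ 89  78 104] [120. 102.]
-45 78 [ 81  72 119] [120. 114.]
-40 108 [ 97  81 106] [119.  124.5]
-35 117 [97 81 98] [119.  88.]
-30 127 [50 53 79] [121. 116.]
-25 132 [44 43 80] [121. 121.]
-20 128 [43 42 81] [121. 124.]
-15 132 [42 42 82] [120. 124.]
-10 131 [65 57 78] [119. 116.]
-5 121 [72 95 91] [ 83. 118.]
0 147 [47 95 91] [ 88. 129.]
5 119 [47 95 91] [ 88. 129.]
10 135 [47 95 91] [ 88. 129.]
15 122 [62 95 90] [ 87. 126.]
20 137 [85 99 88] [56. 60.]
25 126 [ 87 124 105] [71.5 61.5]
30 113 [ 81 119 101] [79. 81.]
35 113 [86 95 87] [70. 76.]
40 98 [85 99 92] [55.5 60.5]
45 86 [ 71 114  99] [79.5 75. ]
50 81 [ 73 109  98] [80. 70.]
55 60 [68 99 90] [77. 71.]
60 47 [58 95 83] [83. 90.]
65 27 [61 89 81] [81. 81.]
70 22 [72 89 76] [64.5 57. ]
80 14 [116 103  80] [19.5 82. ]
```

It is rolling cleanly now (11.5 mm for 30°). About 127° is left, roughly 49 mm.

Emit:
step_arm(
  motion=[
    {"dp": [0, -3, 0], "twist": [0, 0, 0], "hand": 0.14},
    {"dp": [0, -7, 0], "twist": [0, 0, 0], "hand": 0.14},
    {"dp": [0, -11, 0], "twist": [0, 0, 0], "hand": 0.14},
    {"dp": [0, -15, 0], "twist": [0, 0, 0], "hand": 0.14},
    {"dp": [0, -19, 0], "twist": [0, 0, 0], "hand": 0.14},
  ],
)

```text
clock: 8.28
tool_pos: [0.5464, -0.196, 0.0012]
eef_rot: [0.099, 0.995, -0.0, -0.0]
contact_force: [0.4, -0.6, -0.4]
opening: 0.57
finger_force: 0.1
```

Emit:
step_arm(
  motion=[
    {"dp": [0, -4, 0], "twist": [0, 0, 0], "hand": 0.14},
    {"dp": [0, -8, 0], "twist": [0, 0, 0], "hand": 0.14},
    {"dp": [0, -12, 0], "twist": [0, 0, 0], "hand": 0.14},
    {"dp": [0, -16, 0], "twist": [0, 0, 0], "hand": 0.14},
    {"dp": [0, -20, 0], "twist": [0, 0, 0], "hand": 0.14},
  ],
)

```text
clock: 8.9
tool_pos: [0.5425, -0.2155, 0.0012]
eef_rot: [0.099, 0.995, 0.0, 0.0]
contact_force: [0.3, 0.3, 0.5]
opening: 0.575
finger_force: 0.1
```

Emit:
step_arm(
  motion=[
    {"dp": [0, -2, 0], "twist": [0, 0, 0], "hand": 0.14},
    {"dp": [0, -4, 0], "twist": [0, 0, 0], "hand": 0.14},
    {"dp": [0, -4, 0], "twist": [0, 0, 0], "hand": 0.14},
    {"dp": [0, -4, 0], "twist": [0, 0, 0], "hand": 0.14},
  ],
)

```text
clock: 9.4
tool_pos: [0.5418, -0.219, 0.0012]
eef_rot: [0.099, 0.995, 0.0, 0.0]
contact_force: [-0.2, -0.3, 0.1]
opening: 0.569
finger_force: 0.0
```

```bash
python3 -W ignore ang.py w6.png
```

```text
9.4 tcp [ 0.5418 -0.219   0.0012] F [-0.1807 -0.2946  0.0503] 50.062595672584706
tool tilt about axis deg -0.012530528796670245 tcp w -60.02753256338309 tube w,z [-58.1407  27.2044] n 2788 from mat centre -53.540708095533674
ridge w [-58.1803 -58.3584 -58.1205      nan]
-75 13 [107 125 106] [33. 39.]
-70 21 [ 85 122 110] [76. 76.]
-65 36 [ 78 124 104] [72.5 85.5]
-60 51 [ 71 128 107] [76. 71.]
-55 64 [ 64 133 125] [ 86.  116.5]
-50 89 [ 65 141 132] [ 87. 135.]
-45 90 [ 66 144 137] [ 87. 139.]
-40 101 [ 67 151 143] [ 87. 141.]
-35 101 [ 84 148 122] [80. 92.]
-30 133 [192 138  95] [ 13. 129.]
-25 124 [135  91  69] [ 10. 126.]
-20 130 [123  84  64] [ 10. 124.]
-15 126 [123  84  63] [ 11. 124.]
-10 135 [124  85  63] [ 11. 125.]
-5 118 [123  87  62] [ 12. 127.]
0 145 [124  85  63] [ 11. 126.]
5 124 [125  85  63] [ 11. 126.]
10 127 [124  84  63] [ 10. 125.]
15 133 [124  84  63] [ 10. 126.]
20 122 [122  83  62] [ 11. 126.]
25 130 [123  84  62] [ 11. 127.]
30 119 [121  90  61] [ 12. 129.]
35 116 [119  86  61] [ 11.  126.5]
40 88 [117  81  60] [ 10.  126.5]
45 90 [150 100  74] [ 10. 128.]
50 82 [141  95  70] [ 10. 127.]
55 72 [141  98  66] [ 13. 129.]
60 38 [138  99  60] [ 15.  136.5]
65 35 [111  65  46] [  9. 148.]
70 18 [110  63  47] [  8. 144.]
```

View pics/w6.png

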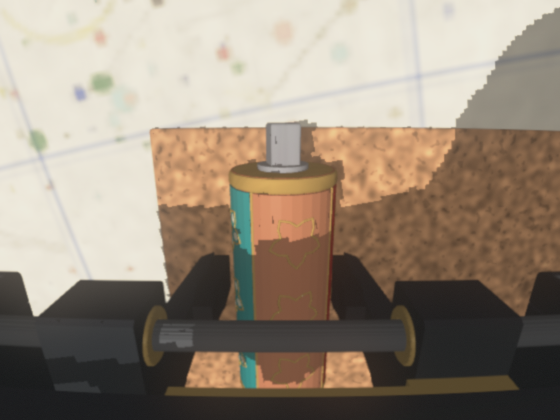

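The picture shows bare copper on top (248–330) with a turquoise sliver at left (235–250). The boundary is at -34° and should be at -45°, so about 4 mm more is needed.

Emit:
step_arm(
  motion=[
    {"dp": [0, -1, 0], "twist": [0, 0, 0], "hand": 0.14},
    {"dp": [0, -2.5, 0], "twist": [0, 0, 0], "hand": 0.14},
    {"dp": [0, -4, 0], "twist": [0, 0, 0], "hand": 0.14},
    {"dp": [0, -4.5, 0], "twist": [0, 0, 0], "hand": 0.14},
    {"dp": [0, -4.5, 0], "twist": [0, 0, 0], "hand": 0.14},
  ],
)

```text
clock: 10.07
tool_pos: [0.5408, -0.2237, 0.0012]
eef_rot: [0.099, 0.995, -0.0, 0.0]
contact_force: [-0.4, -1.1, 0.4]
opening: 0.572
finger_force: 0.0
```

```bash
sed -i 's/range(-80,81,5)/list(range(-60,-30,2))+list(range(30,62,2))/; s/abs(th-t)<2.5/abs(th-t)<1.5/' ang.py; python3 -W ignore ang.py w7.png -0.0
python3 - <<'E'
import cv2
i=cv2.imread('pics/w7.png');cv2.imwrite('pics/w7c.png',cv2.resize(i[110:330,200:370],None,fx=2.7,fy=2.7,interpolation=2))
E
```

```text
10.075 tcp [ 0.5408 -0.2237  0.0012] F [-0.397  -1.1246  0.3714] 50.332509097831725
tool tilt about axis deg 0.0010931880063998131 tcp w -64.87093376980644 tube w,z [-62.1226  27.2666] n 4478 from mat centre -57.52255484114103
ridge w [-62.2738 -62.4446 -61.7875      nan]
-60 76 [64 90 77] [ 85.5 106.5]
-58 67 [ 61 105  97] [ 87. 113.]
-56 60 [ 62 113 106] [ 87.  117.5]
-54 57 [ 62 124 118] [ 87. 129.]
-52 67 [ 64 135 128] [ 87. 133.]
-50 68 [ 65 133 127] [ 87.  127.5]
-48 82 [ 66 140 125] [ 87. 114.]
-46 81 [ 74 136 116] [81. 84.]
-44 56 [108 127  96] [28.  73.5]
-42 81 [149 119  86] [ 18. 120.]
-40 94 [157 131  87] [ 14. 126.]
-38 88 [196 132  94] [ 11. 131.]
-36 94 [149 100  74] [ 10. 128.]
-34 90 [153 102  75] [ 10. 128.]
-32 98 [145  97  72] [ 10.  127.5]
30 86 [120  82  61] [ 11. 126.]
32 89 [119  81  61] [ 10. 125.]
34 97 [119  81  61] [ 10. 125.]
36 84 [119  81  61] [ 10. 125.]
38 86 [118  80  60] [ 10. 125.]
40 85 [116  79  60] [ 10. 125.]
42 75 [116  79  59] [ 10. 125.]
44 76 [116  81  59] [ 11.  126.5]
46 103 [117  86  58] [ 14. 131.]
48 70 [115  86  57] [ 15. 136.]
50 39 [108  75  48] [ 13. 143.]
52 56 [102  58  40] [  9. 156.]
54 80 [97 45 36] [  4.  164.5]
56 70 [96 41 35] [  3. 167.]
58 54 [93 37 33] [  3. 169.]
60 55 [92 38 33] [  3. 165.]
```

View pics/w7c.png

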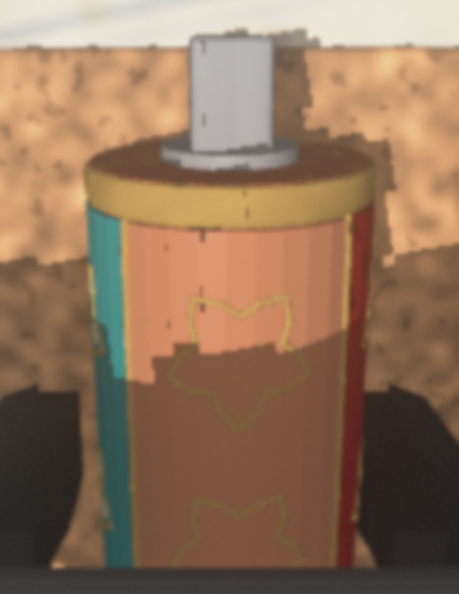

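The crop shows the panel framed by gold wires at about -42° and +47°, with a turquoise sliver at left and red at right. It is about 2.5° short, so I'll nudge 1 mm and check the level of the tang's top face.

Emit:
step_arm(
  motion=[
    {"dp": [0, -0.6, 0], "twist": [0, 0, 0], "hand": 0.14},
    {"dp": [0, -1.2, 0], "twist": [0, 0, 0], "hand": 0.14},
    {"dp": [0, -1.2, 0], "twist": [0, 0, 0], "hand": 0.14},
  ],
)

```text
clock: 10.5
tool_pos: [0.5406, -0.2248, 0.0012]
eef_rot: [0.099, 0.995, 0.0, 0.0]
contact_force: [-0.4, -0.1, 0.4]
opening: 0.57
finger_force: 0.0
```

```bash
cat >> ang.py <<'E'
m=(L>.058)&(L<.071)&(abs(W-f[0])<5)&(Z>29)&(Z<38)
A=np.c_[W[m]-f[0],(L[m]-.065)*1000,np.ones(m.sum())];c=np.linalg.lstsq(A,Z[m],rcond=None)[0]
print('tang top n',m.sum(),'roll slope deg (+ = +v side higher)',np.rad2deg(np.arctan(c[0])),'pitch',np.rad2deg(np.arctan(c[1])),'z',c[2],'span L of barrel/tang',np.percentile(L[(abs(W-f[0])<5)&(Z>29)&(Z<38)&(L>.056)&(L<.09)],[0,50,100]))
E
python3 -W ignore ang.py w8.png -0.0
```

```text
10.5 tcp [ 0.5406 -0.2248  0.0012] F [-0.4107 -0.0517  0.4379] 50.194711274939024
tool tilt about axis deg -0.0003924850065070625 tcp w -66.00600723911514 tube w,z [-62.9644  27.2602] n 4439 from mat centre -58.36440152254644
ridge w [-63.067  -63.174  -62.7097      nan]
-60 67 [60 86 78] [ 87. 110.]
-58 65 [59 94 88] [ 87. 112.]
-56 56 [ 58 104  98] [ 87. 115.]
-54 63 [ 64 133 125] [ 87. 130.]
-52 67 [ 65 133 126] [ 87. 117.]
-50 76 [ 65 122 112] [ 86.  111.5]
-48 64 [ 81 137 112] [78.5 78. ]
-46 54 [105 130  94] [32.5 70. ]
-44 96 [118 112  82] [ 17. 122.]
-42 102 [169 129  87] [ 13. 127.]
-40 85 [157 105  78] [ 11. 128.]
-38 82 [196 130  95] [ 10. 130.]
-36 85 [194 128  94] [ 10. 130.]
-34 102 [155 103  77] [ 10.  128.5]
-32 98 [179 121  87] [ 10. 131.]
30 81 [120  81  61] [ 10. 125.]
32 90 [120  81  61] [ 10. 126.]
34 93 [119  81  61] [ 10. 126.]
36 80 [118  80  60] [ 10. 126.]
38 84 [117  79  59] [ 10. 126.]
40 80 [117  80  59] [ 11. 126.]
42 90 [117  81  59] [ 11. 126.]
44 101 [116  85  58] [ 14. 131.]
46 68 [116  86  56] [ 15. 135.]
48 52 [107  72  47] [ 12.  147.5]
50 69 [99 
[... 637 characters left out ...]
          ~~~~~~~~~~~~~^^^^^^^^^^^^^^^^^^^^^^^^^^^^^^^^^^^^^^^^^^^^^^^^^^^^^^^^^^^^^^
    return _quantile_unchecked(
        a, q, axis, out, overwrite_input, method, keepdims, weights)
    return _ureduce(a,
                    func=_quantile_ureduce_func,
    ...<5 lines>...
                    overwrite_input=overwrite_input,
                    method=method)
    r = func(a, **kwargs)
    result = _quantile(arr,
                       quantiles=q,
    ...<2 lines>...
                       out=out,
                       weights=wgt)
    slices_having_nans = np.isnan(arr[-1, ...])
                                  ~~~^^^^^^^^^
IndexError: index -1 is out of bounds for axis 0 with size 0
```

```bash
sed -i '/^print(.tang/d;s/^m=(L>.058)&(L<.071)/m=(L>-.071)\&(L<-.060)/;s/L\[m\]-.065/L[m]+.065/;s/^b=(L>lo)&(L<.05)/b=(L>-.05)\&(L<.01)/' ang.py; echo "print('tang',m.sum(),'roll slope deg(+v side higher)',np.rad2deg(np.arctan(c[:2])),'z',c[2]);q=(abs(W-f[0])<4)&(Z>28)&(Z<38)&(L<-.03);print('L ends',np.nanpercentile(L[q],[0,1,50]),'barrel L end',np.nanmin(L[(abs(W-f[0])<6)&(Z>46)&(L>-.09)]),'tcp L',(s['tool_pos'][:2]-C0)@u)" >> ang.py; python3 -W ignore ang.py w9.png |grep -v '\] \['
```

```text
10.55 tcp [ 0.5406 -0.2248  0.0012] F [ 0.4554 -0.0419 -0.841 ] 50.1909590595366
tool tilt about axis deg -0.0018819397475248365 tcp w -65.96200906870509 tube w,z [-62.9522  27.3785] n 16658 from mat centre -58.352163938959386
ridge w [-63.0086 -63.1404 -62.7859      nan]
tang 754 roll slope deg(+v side higher) [-0.2113 -0.0394] z 33.135522710078654
L ends [-0.0731 -0.073  -0.0642] barrel L end -0.055214774236838224 tcp L -0.0008148816254542658
```

The tang's top face is level to 0.2°, so the bare panel is squarely on top. Next I'll centre and grip.

Emit:
step_arm(
  motion=[
    {"dp": [-0.8, 3, 1], "twist": [0, 0, 0], "hand": 0.14},
    {"dp": [-0.8, 3, 1], "twist": [0, 0, 0], "hand": 0.14},
    {"dp": [-0.8, 3, 1], "twist": [0, 0, 0], "hand": 0.05},
    {"dp": [-0.8, 3, 1], "twist": [0, 0, 0], "hand": -0.1},
    {"dp": [-0.8, 3, 1], "twist": [0, 0, 0], "hand": -0.2},
  ],
  force=25,
)

```text
clock: 11.22
tool_pos: [0.5419, -0.222, 0.0002]
eef_rot: [0.099, 0.995, 0.0, -0.0]
contact_force: [0.2, 0.1, -0.0]
opening: 0.484
finger_force: 25.0
```

Emit:
step_arm(
  motion=[
    {"dp": [0, 0, 0], "twist": [0, 0, 0], "hand": -0.2},
    {"dp": [0, 0, 0], "twist": [0, 0, 0], "hand": -0.2},
    {"dp": [0, 0, 0], "twist": [0, 0, 0], "hand": -0.2},
  ],
)

```text
clock: 11.6
tool_pos: [0.542, -0.222, 0.0002]
eef_rot: [0.099, 0.995, 0.0, -0.0]
contact_force: [0.4, 0.3, -1.0]
opening: 0.488
finger_force: 25.0
```

```bash
python3 -W ignore ang.py w10.png |grep -v '\] \['
```

```text
11.6 tcp [ 0.542  -0.222   0.0002] F [ 0.3791  0.2934 -1.029 ] 42.925021794705565
tool tilt about axis deg -0.0025172721019707193 tcp w -62.96444308734142 tube w,z [-62.858   27.3893] n 16676 from mat centre -58.257990690424826
ridge w [-62.8553 -62.9319 -62.7649      nan]
tang 767 roll slope deg(+v side higher) [ 0.1759 -0.2294] z 33.12098388012898
L ends [-0.0731 -0.073  -0.0641] barrel L end -0.05525460030518887 tcp L -2.6177842749130013e-05
```

Emit:
step_arm(
  motion=[
    {"dp": [0, 0, -12], "twist": [0, 0, 0], "hand": -0.2},
    {"dp": [0, 0, -35], "twist": [0, 0, 0], "hand": -0.2},
    {"dp": [0, 0, -65], "twist": [0, 0, 0], "hand": -0.2},
    {"dp": [0, 0, -95], "twist": [0, 0, 0], "hand": -0.2},
    {"dp": [0, 0, -120], "twist": [0, 0, 0], "hand": -0.2},
  ],
)

```text
clock: 12.28
tool_pos: [0.5419, -0.222, 0.122]
eef_rot: [0.099, 0.995, -0.0, 0.0]
contact_force: [1.0, 0.0, -3.2]
opening: 0.49
finger_force: 25.0
```

```bash
cat > slot.py <<'E'
from h import *
np.set_printoptions(precision=2,suppress=True)
def slots(P):
    box=(P[...,0]>.45)&(P[...,0]<.72)&(P[...,1]>.1)&(P[...,1]<.27)
    q=P[box&(P[...,2]>.070)&(P[...,2]<.080)]
    C=np.array([.5935,.1879]);a=np.deg2rad(-14.4);u=np.array([np.cos(a),np.sin(a)]);v=np.array([-u[1],u[0]])
    x=(q[:,:2]-C)@u*1000;y=(q[:,:2]-C)@v*1000
    for s in(-1,1):
        m=(x*s>50)&(x*s<75);yy=y[m]
        print(s,m.sum(),'x',np.percentile(x[m],[3,50,97]),'outer y',np.percentile(yy,[1,99]),'slot',np.percentile(yy[yy<0],98),np.percentile(yy[yy>0],2),'z',np.median(q[m][:,2]))
E
python3 -c "
from slot import *
slots(np.load('w_stand.npy'))
s=r.get_state();print(s['clock'],s['tool_pos']*1000,s['eef_rot'])"
```

```text
-1 304 x [-67.9  -63.38 -59.13] outer y [-24.94  25.07] slot -9.944765455934228 9.222846066785277 z 0.07294170974740896
1 246 x [59.39 63.41 68.29] outer y [-24.5   24.78] slot -8.881527669503143 10.19794768264825 z 0.0729390032794898
12.275 [ 541.87 -222.02  121.96] [ 0.1  1.  -0.   0. ]
```

Emit:
step_arm(
  motion=[
    {"dp": [3, 40, 0], "twist": [0, 0, 0], "hand": -0.2},
    {"dp": [7, 95, 0], "twist": [0, 0, 0], "hand": -0.2},
    {"dp": [11, 150, 0], "twist": [0, 0, 0], "hand": -0.2},
    {"dp": [15, 205, 0], "twist": [0, 0, 0], "hand": -0.2},
    {"dp": [19, 260, 0], "twist": [0, 0, 0], "hand": -0.2},
  ],
)

```text
clock: 12.9
tool_pos: [0.5746, 0.0383, 0.1208]
eef_rot: [0.099, 0.995, 0.0, 0.0]
contact_force: [1.0, -0.9, -3.2]
opening: 0.486
finger_force: 25.0
```

Emit:
step_arm(
  motion=[
    {"dp": [4, 55, 0], "twist": [0, 0, 0.02], "hand": -0.2},
    {"dp": [8, 105, 0], "twist": [0, 0, 0.04], "hand": -0.2},
    {"dp": [11, 140, 0], "twist": [0, 0, 0.052], "hand": -0.2},
    {"dp": [11.3, 152, 0], "twist": [0, 0, 0.052], "hand": -0.2},
    {"dp": [11.3, 152, 0], "twist": [0, 0, 0.052], "hand": -0.2},
  ],
)

```text
clock: 13.52
tool_pos: [0.5934, 0.1873, 0.1203]
eef_rot: [0.125, 0.992, -0.0, -0.0]
contact_force: [-0.3, -1.1, -3.4]
opening: 0.488
finger_force: 25.0
```

Emit:
step_arm(
  motion=[
    {"dp": [0, 0, 15], "twist": [0, 0, 0], "hand": -0.2},
    {"dp": [0, 0, 25], "twist": [0, 0, 0], "hand": -0.2},
    {"dp": [0, 0, 25], "twist": [0, 0, 0], "hand": -0.2},
    {"dp": [0, 0, 25], "twist": [0, 0, 0], "hand": -0.2},
  ],
)

```text
clock: 14.02
tool_pos: [0.5937, 0.1876, 0.0951]
eef_rot: [0.125, 0.992, -0.0, -0.0]
contact_force: [-0.3, -0.0, -2.4]
opening: 0.487
finger_force: 25.0
```

```bash
cat > hover.py <<'E'
from h import *
import sys
np.set_printoptions(precision=2,suppress=True)
s=r.get_state();d=cam('wrist');P=cloud(d);save(d,sys.argv[1])
Rt=R.from_quat(s['eef_rot']).as_matrix();t=np.array(s['tool_pos'])
ya=np.rad2deg(np.arctan2(-Rt[1,0],-Rt[0,0]))
print(s['clock'],t*1000,'yaw',ya,'F',s['contact_force'],s['opening']*88,s['finger_force'])
C=np.array([.5935,.1880]);a=np.deg2rad(-14.3);u=np.array([np.cos(a),np.sin(a)]);v=np.array([-u[1],u[0]])
x=(P[...,:2]-C)@u*1000;y=(P[...,:2]-C)@v*1000;z=P[...,2]*1000
zc=t[2]*1000+27 # axis height
# tube/tang near end
print('tcp in stand',(t[:2]-C)@u*1000,(t[:2]-C)@v*1000)
for n,a0,a1 in(('tang',-71,-60),('barrel',-50,-40),('barrel2',-35,-25)):
    hz=6 if n=='tang' else 22
    m=(x>a0)&(x<a1)&(abs(y)<25)&(z>zc+hz-(3 if hz==6 else 4))&(z<zc+hz+4)
    if m.sum()>5:
        c=np.polyfit(y[m],z[m],1);print(n,m.sum(),'y',np.percentile(y[m],[2,50,98]),'z',np.median(z[m]),'slope deg',np.rad2deg(np.arctan(c[0])))
m=(abs(y)<4)&(z>zc)&(z<zc+9)&(x<-50)&(x>-95);print('tang end x',np.nanmin(x[m]) if m.any() else None)
m=(x<-56)&(x>-72)&(z>69)&(z<77);yy=y[m]
if m.any(): print('cheek',m.sum(),np.percentile(x[m],[3,97]),'outer',np.percentile(yy,[1,99]),'slot',yy[yy<0].max() if (yy<0).any() else 0,yy[yy>0].min() if (yy>0).any() else 0)
E
python3 -W ignore hover.py w11.png
```

```text
14.025 [593.7  187.57  95.11] yaw -14.398991665918627 F [-0.26 -0.03 -2.45] 42.874247198870506 25.017304122447968
tcp in stand 0.2971660852935186 -0.37060085694477424
tang 922 y [-6.05 -0.32  5.38] z 127.93048977871416 slope deg -1.007009062622532
barrel 1843 y [-12.46  -0.32  11.74] z 143.0339838203978 slope deg -0.015668876412552907
barrel2 1664 y [-12.38  -0.34  11.9 ] z 143.09406864234387 slope deg 0.09919163927623055
tang end x -72.72279342159197
cheek 1003 [-67.58 -58.96] outer [-24.55  24.87] slot -9.253969422504326 8.437958745622293
```

View pics/w11.png

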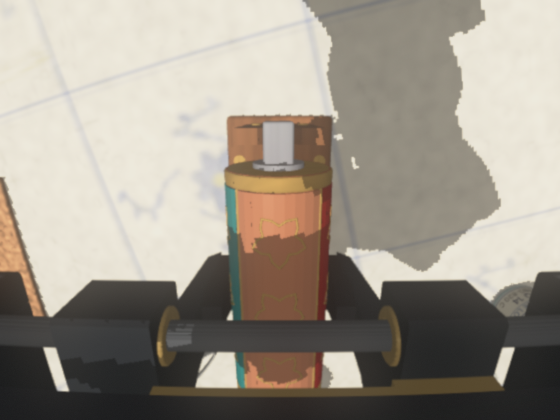

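The picture shows the tube over the stand with the tang (262–295) centred on the cheek slot (228–333) and bare copper up. It is aligned within 0.4 mm, so I'll descend with a 0.3 mm correction.

Emit:
step_arm(
  motion=[
    {"dp": [-0.2, 0.3, 12], "twist": [0, 0, 0], "hand": -0.2},
    {"dp": [-0.2, 0.3, 24], "twist": [0, 0, 0], "hand": -0.2},
    {"dp": [-0.2, 0.3, 34], "twist": [0, 0, 0], "hand": -0.2},
    {"dp": [-0.2, 0.3, 38], "twist": [0, 0, 0], "hand": -0.2},
    {"dp": [-0.2, 0.3, 42], "twist": [0, 0, 0], "hand": -0.2},
  ],
)

```text
clock: 14.7
tool_pos: [0.594, 0.1882, 0.0529]
eef_rot: [0.125, 0.992, 0.0, 0.0]
contact_force: [0.1, 0.7, -1.9]
opening: 0.489
finger_force: 25.0
```

Emit:
step_arm(
  motion=[
    {"dp": [0, 0, 3], "twist": [0, 0, 0], "hand": -0.2},
    {"dp": [0, 0, 6], "twist": [0, 0, 0], "hand": -0.2},
    {"dp": [0, 0, 9], "twist": [0, 0, 0], "hand": -0.2},
    {"dp": [0, 0, 12], "twist": [0, 0, 0], "hand": -0.2},
    {"dp": [0, 0, 15], "twist": [0, 0, 0], "hand": -0.2},
  ],
)

```text
clock: 15.32
tool_pos: [0.5939, 0.1882, 0.0381]
eef_rot: [0.125, 0.992, 0.0, 0.0]
contact_force: [0.4, 0.3, -2.3]
opening: 0.489
finger_force: 25.0
```

Going in freely, with 6 mm left.

Emit:
step_arm(
  motion=[
    {"dp": [0, 0, 1.5], "twist": [0, 0, 0], "hand": -0.2},
    {"dp": [0, 0, 3], "twist": [0, 0, 0], "hand": -0.2},
    {"dp": [0, 0, 4], "twist": [0, 0, 0], "hand": -0.2},
    {"dp": [0, 0, 5], "twist": [0, 0, 0], "hand": -0.2},
    {"dp": [0, 0, 5], "twist": [0, 0, 0], "hand": -0.2},
  ],
)

```text
clock: 15.95
tool_pos: [0.5938, 0.1881, 0.0332]
eef_rot: [0.125, 0.992, 0.0, -0.0]
contact_force: [0.4, 1.1, -2.3]
opening: 0.492
finger_force: 25.0
```

Emit:
step_arm(
  motion=[
    {"dp": [0, 0, 0.7], "twist": [0, 0, 0], "hand": -0.2},
    {"dp": [0, 0, 1.2], "twist": [0, 0, 0], "hand": -0.2},
    {"dp": [0, 0, 1.2], "twist": [0, 0, 0], "hand": -0.2},
  ],
)

```text
clock: 16.32
tool_pos: [0.5938, 0.1882, 0.032]
eef_rot: [0.125, 0.992, 0.0, -0.0]
contact_force: [0.3, 0.1, -3.2]
opening: 0.492
finger_force: 25.0
```

```bash
python3 -W ignore hover.py w12.png
```

```text
16.325 [593.84 188.19  31.98] yaw -14.360842132096638 F [ 0.33  0.06 -3.17] 43.307640774173784 25.01729629933834
tcp in stand 0.28341513767604676 0.2634143680833234
tang 1191 y [-19.05  -0.1   17.49] z 64.95520306303483 slope deg 0.44872910274409067
barrel 1846 y [-11.86   0.28  12.22] z 79.9091815515277 slope deg 0.17009861567796977
barrel2 1636 y [-11.78   0.27  12.48] z 79.9787425355987 slope deg -0.03759948866141748
tang end x -72.74636409911724
cheek 2499 [-67.72 -58.96] outer [-24.57  25.  ] slot -0.10648976025757918 0.2686036825682594
```

Emit:
step_arm(
  motion=[
    {"dp": [0, -0.2, 0.4], "twist": [0, 0, 0], "hand": -0.2},
    {"dp": [0, -0.2, 0.8], "twist": [0, 0, 0], "hand": -0.2},
    {"dp": [0, -0.2, 0.8], "twist": [0, 0, 0], "hand": -0.2},
  ],
)

```text
clock: 16.75
tool_pos: [0.5939, 0.1879, 0.0313]
eef_rot: [0.125, 0.992, 0.0, 0.0]
contact_force: [1.0, -0.9, -2.5]
opening: 0.489
finger_force: 25.0
```

Emit:
step_arm(
  motion=[
    {"dp": [0, 0, 0.4], "twist": [0, 0, 0], "hand": -0.2},
    {"dp": [0, 0, 0.8], "twist": [0, 0, 0], "hand": -0.2},
    {"dp": [0, 0, 0.8], "twist": [0, 0, 0], "hand": -0.2},
  ],
)

```text
clock: 17.12
tool_pos: [0.5939, 0.1879, 0.0311]
eef_rot: [0.125, 0.992, 0.0, 0.0]
contact_force: [-2.9, -0.3, 5.4]
opening: 0.49
finger_force: 25.0
```

Emit:
step_arm(
  motion=[
    {"dp": [0, 0, 0.4], "twist": [0, 0, 0], "hand": -0.2},
    {"dp": [0, 0, 0.8], "twist": [0, 0, 0], "hand": -0.2},
    {"dp": [0, 0, 0.8], "twist": [0, 0, 0], "hand": -0.2},
  ],
)

```text
clock: 17.5
tool_pos: [0.5939, 0.188, 0.0311]
eef_rot: [0.125, 0.992, 0.0, 0.0]
contact_force: [-3.0, -1.1, 10.8]
opening: 0.49
finger_force: 24.9
```

It's seated on the slot floors: z has stopped and the force is rising. I'll ease off, let go and retreat upward.

Emit:
step_arm(
  motion=[
    {"dp": [0, 0, -0.8], "twist": [0, 0, 0], "hand": -0.2},
    {"dp": [0, 0, -0.8], "twist": [0, 0, 0], "hand": 0.05},
    {"dp": [0, 0, -0.8], "twist": [0, 0, 0], "hand": 0.2},
    {"dp": [0, 0, -0.8], "twist": [0, 0, 0], "hand": 0.4},
    {"dp": [0, 0, -0.8], "twist": [0, 0, 0], "hand": 0.4},
  ],
)

```text
clock: 18.12
tool_pos: [0.5939, 0.188, 0.0303]
eef_rot: [0.125, 0.992, 0.0, -0.0]
contact_force: [0.0, -0.0, 1.3]
opening: 0.699
finger_force: 0.0
```

Emit:
step_arm(
  motion=[
    {"dp": [0, 0, -15], "twist": [0, 0, 0], "hand": 0.4},
    {"dp": [0, 0, -45], "twist": [0, 0, 0], "hand": 0.4},
    {"dp": [0, 0, -90], "twist": [0, 0, 0], "hand": 0.4},
    {"dp": [0, 0, -120], "twist": [0, 0, 0], "hand": 0.4},
    {"dp": [0, 0, -120], "twist": [0, 0, 0], "hand": 0.4},
  ],
)

```text
clock: 18.75
tool_pos: [0.5959, 0.1887, 0.154]
eef_rot: [0.125, 0.992, 0.002, 0.003]
contact_force: [0.4, 0.1, 1.1]
opening: 0.7
finger_force: 0.0
```

```bash
sed -i 's/^zc=.*/zc=58/' hover.py
cat >> hover.py <<'E'
for n,a0,a1 in(('tang-',-71,-60),('tang+',60,71)):
    m=(x>a0)&(x<a1)&(abs(y)<5)&(z>55)
    if m.sum()>5:
        c=np.polyfit(y[m],z[m],1);print(n,m.sum(),np.median(z[m]),np.rad2deg(np.arctan(c[0])))
m=(abs(y)<3)&(abs(x)<50)&(z>60)&(z<90);print('ridge z slope',np.polyfit(x[m],z[m],1),m.sum())
E
python3 -W ignore hover.py w13.png
```

```text
18.75 [595.86 188.71 154.04] yaw -14.384490824983763 F [0.43 0.06 1.09] 61.59882363447074 0.0
tcp in stand 2.1057766787631342 1.273166895211058
tang 300 y [-20.25  -0.04  20.24] z 63.94675769684197 slope deg 0.9933829661134852
barrel 485 y [-12.54  -0.04  12.63] z 79.09690454019663 slope deg 0.20666983781054651
barrel2 459 y [-12.73  -0.07  12.53] z 79.16959229026132 slope deg 0.019955959542420902
tang end x -72.88645170048395
cheek 607 [-67.47 -58.95] outer [-24.59  24.67] slot -2.27073619962092 1.4376531022057424
tang- 195 64.12811878507382 1.488712747974233
tang+ 78 64.27608048453015 -0.28893407433357887
ridge z slope [ 0.  80.2] 1018
```

View pics/w13.png

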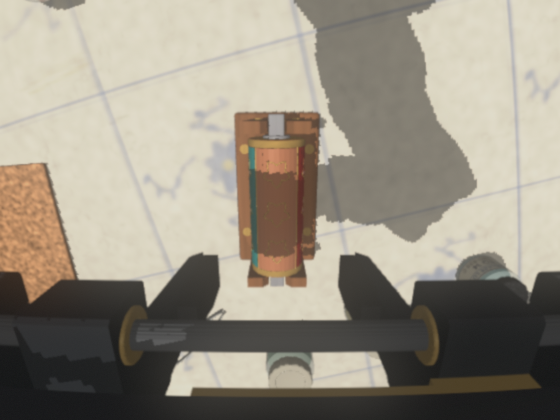

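The picture shows the tube seated in both slots, with tangs at (277,125) and (277,282) and bare copper up. The tang tops are at 64 mm and level, and the gripper is clear. Handing in.

```bash
python3 -c "
from plant import r
print(r.finish_job())"
```

```text
the job is handed in; nothing more can be done
None
```

The tube was rolled along the cork until the bare panel was on top, then laid bare side up in the stand with both tangs down on the slot floors and released; the job is handed in at about 19 s, though an early push rode over the top of the tube (about 21 N) because the fingertips proved 33 mm shorter than stated.

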